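# Crack open a pinned bench flask with a wedge

## Robot

A 7-joint arm with a two-finger parallel gripper is mounted at the origin on a cart in front of the work surface, level with it; the furniture and walls round the work are solid. World frame = base frame: x ahead of the robot, y to its left, z up, the work surface at z = 0. Lengths are in m, angles in rad, forces in N, time in s.
With the tool pointing down it reaches from about 0.425 to 0.825 m from the base axis. Payload 3.6 kg.
Tool frame: the origin (TCP) lies where the fingers leave the gripper's body, on its centre line; the fingertips stand 73 mm ahead of it and the grasp point (between the pads) lies 54 mm ahead of it; z points along the fingers, y is the line along which they close (so a half turn about z gives the same grasp; the last joint's range is limited). The gripper opens to 85 mm and grips with 20 to 120 N. Pads are 22 mm wide; open, the fingers measure 114 mm over their backs; the gripper's body (76 mm by 85 mm) begins 54 mm behind the grasp point. The pads swing forward as they close: fully open they stand 13 mm farther back than shut.
Start: joints at [1.119, 0.615, -0.013, 1.423, 0.008, 1.103, -0.04], TCP at [0.268, -0.592, 0.304] pointing down, gripper open.
Joint ranges: [-3.12, 3.12], [-0.3, 2.06], [-1.34, 1.32], [0.26, 2.42], [-1.36, 4.5], [0.01, 1.98], [-2.84, 2.84]. Speed limits (rad/s): [2.79, 2.79, 3.14, 3.14, 3.14, 3.14, 3.14].

## Interface

Orientations are given as a unit quaternion [x, y, z, w].
In Python, from station import arm, snapshot, camera_info, ticket gives the robot as it stands. Calls block until the motion is done:
- arm.movep(position, orientation): joint-space move of the TCP to a pose.
- arm.line_to(position, velocity=0.15, ori=None): straight line of the TCP; ori=None keeps the orientation; velocity is the mean speed in m/s.
- arm.move_j(angles): joint-space move.
- arm.move_gripper(opening, effort=None): opening from 0.0 (shut) to 1.0 (fully open); effort is the grip in N (None keeps the last); returns when the fingers have stopped.
- arm.pause(seconds).
- arm.ik(position, orientation): joint angles nearest the present ones, or None.
- snapshot(name): name is "side" or "top" or "wrist"; returns the picture (400x640x3 uint8, blue, green, red); there is no depth.
- camera_info(name): a dict with "fx", "fy", "cx", "cy" (pixels), "R" (3x3) and "t" (3): a world point X has camera coordinates R X + t; the wrist camera has in their place "T_tool_cam" (4x4, takes a point from camera to tool coordinates, whose origin is the TCP and whose axes are the flange's). Camera axes: x right, y down, z forward; pixel columns grow to the right and rows downward; lengths in m; the calibration is good to about 2 mm. A picture is of the moment at which its call begins: read the wrist's pose just before it. camera_info takes no time and is no camera call.
A pose or a line that the arm cannot do raises arm.MotionError and nothing moves.
- ticket.finish_job(): hands the job in; it is judged then, once.
Readings, each from a call of its own:
- arm.read_time(): time.
- arm.read_joint_positions(): joint angles.
- arm.read_dq(): joint speeds.
- arm.read_effort(): joint torques, N m.
- arm.read_tool_pos(): TCP position.
- arm.read_eef_rot(): TCP orientation.
- arm.read_ft_force(): force on the tool from outside, world axes, zero at the start.
- arm.read_wrist_torque(): the same for the moment, N m.
- arm.read_opening(): opening from 0.0 (shut) to 1.0 (fully open).
- arm.read_finger_force(): force on a finger pad.
Only numpy, scipy, OpenCV 4.12 (cv2) and the standard library are available. Lean on these libraries where they do the work, as an engineer would, in place of code of your own. Each camera call takes 0.05 s, during which the arm holds its last target. There are 200 camera calls.

## Task

Crack open the bench flask: first lift the plaster cast off the top of the flask and stand it upright on the bare counter, and let go of it. Then take the wooden wedge and push it, lying flat on the flask's base plate, into the notch under the front of the flask's upper half until the upper half just lifts off the base plate, a gap of about 3 to 4 mm and never as much as 8 mm; finish while still gripping the wedge there, holding the upper half up. Do not touch the upper half with the gripper, and leave the other things where they are.

Things in the scene. Friction and masses are not known exactly. Their poses are not given: they have to be found in the camera images.
- flask: bench flask, fixed to the counter. Dark steel base plate 175 (x) x 150 (y) x 8 mm high; the origin is on the counter under the middle of the upper half, and the plate reaches from x = -120 to +55 mm, so it stands out as an apron 75 mm before the front of the upper half. Its +x points from the notch into the flask (the direction in which the wedge goes in), z is up. Two steel guide pins, 11 mm thick, stand at x = 0, y = +-62 mm, tops 46 mm above the counter.
- flask_upper (a joint): height in m by which the upper half is raised off the base plate: 0 = closed, resting on the plate; it slides straight up the two guide pins only. The upper half is a pale aluminium block 90 (x) x 100 (y) mm, with an ear round each pin (ears reach to y = +-76 mm); closed, its top is 40 mm above the counter. It weighs about 0.6 kg and drops back by its own weight if nothing holds it up.
- flask_mouth (a point): fixed point on the base plate's top face (8 mm above the counter) in the middle of the notch's mouth, straight below the front edge of the upper half; axes as the flask's. The notch is a pocket in the underside of the upper half: 46 mm wide (y), 6 mm high when closed, 76 mm deep (+x).
- wedge_grip (a point): centre of the grip block of the loose wooden wedge, 15 mm above the wedge's flat underside. The block is 28 (x) x 24 (y) x 30 mm high. The blade runs from the block to +x: 24 mm wide, 54 mm long, flat below, its top sloping evenly from 15 mm thick at the block down to 2 mm at the thin end (2.4 mm for every 10 mm of length), which lies 68 mm in +x from this point. z is up. At the start it lies flat on the counter.
- wedge_tip (a point): middle of the thin end of the wedge, on its underside. Raising the upper half with the wedge takes a push of some 10 to 20 N, more if the wedge is also pressed down on the plate.
- cast_mid (a point): centre of the loose plaster cast (dental arch model), 62 (x) x 66 (y) mm, 10 mm above its flat underside; seen from above its base is a rectangle with the two corners at -x cut off: flat at x = -31 mm (36 mm wide) and at the heel x = +31 mm, straight sides at y = +-33 mm from x = -3 to +28 mm; the base is 20 mm high, the teeth reach 28 mm. z is up. It stands on the upper half of the flask at the start.
- tin_mid (a point): bystander: round tin of polishing paste, lid on, 64 mm across, 28 mm high; the point is on its axis 14 mm above its underside. Leave it alone.
- stone_mid (a point): bystander: grey stone block, 24 x 52 x 16 mm; the point is on its axis 8 mm above its underside. Leave it alone.
- separator_mid (a point): bystander: tall round bottle, 42 mm across, 103 mm high; the point is on its axis 50 mm above its underside. Leave it alone.
- etch_mid (a point): bystander: small round bottle, 26 mm across, 63 mm high; the point is on its axis 30 mm above its underside. Leave it alone.
- cassette_mid (a point): bystander: flat milling cassette with a blank, 119 x 122 x 18 mm; the point is on its axis 9 mm above its underside. Leave it alone.
- glass_mid (a point): bystander: small glass, 48 mm across, 61 mm high; the point is on its axis 30 mm above its underside. Leave it alone.
Things that resemble listed ones, but are neither listed nor needed, are in the scene too. What is shaped like the part that bears cast_mid but blue or orange is not meant.

How it is judged:
By the outcome, as a careful person would: the job done as asked, in the order asked, and still so for the second after the job is handed in, while the arm keeps its last pose, push and grip.
It also fails if it takes over 67 s, if anything falls off the work surface, if the arm or the gripper's body presses on something with over 40 N, if the wrist force passes 120 N, or if a joint passes its speed limit or range.

## Working session

There is one attempt and no reset: what is moved stays moved. The work goes in short steps, each a Python script; the robot and the scene stay as the last script left them, time stands still between calls to the robot, and variables do not carry over. Pictures are saved under pics/ and viewed, at most 11 in all, crops included, and the job is handed in when it is done.

```bash
mkdir -p pics
python3 - <<'E'
from station import arm, snapshot, camera_info
import cv2
for n in ("top","side"):
    cv2.imwrite(f"pics/{n}0.png",snapshot(n)); c=camera_info(n); print(n,{k:(v.tolist() if hasattr(v,'tolist') else v) for k,v in c.items()})
print(camera_info("wrist"), arm.read_tool_pos(), arm.read_eef_rot(), arm.read_time())
E
```

```text
top {'fx': 499.9649483318057, 'fy': 499.9649483318057, 'cx': 329.60117112373234, 'cy': 203.90981864218458, 'R': [[-0.02223356803780428, -0.9997507431153309, 0.0020298011360932898], [-0.9734448889949388, 0.021185762920576418, -0.22793905224665692], [0.22783923398295428, -0.007043797968204834, -0.9736732862558383]], 't': [-0.020842778977653003, 0.5279427986908876, 1.4743157242573128]}
side {'fx': 438.71549018711306, 'fy': 438.71549018711306, 'cx': 316.06528088709285, 'cy': 201.18860029828238, 'R': [[-0.8845516138134316, -0.46561259046423564, -0.027809316806381157], [-0.13592114135005973, 0.314332164163494, -0.9395321888612393], [0.4461993790158731, -0.8272848398063867, -0.34132961780714394]], 't': [0.43780980242695516, 0.1576272661040625, 0.9238120113586193]}
{'fx': 317.85145860014256, 'fy': 317.85145860014256, 'cx': 314.94375415654173, 'cy': 204.79216121037175, 'T_tool_cam': array([[-9.33249311e-04, -9.61432125e-01, -2.75040720e-01,
         6.99066135e-02],
       [ 9.99999381e-01, -7.30842711e-04, -8.38396122e-04,
         3.68806218e-04],
       [ 6.05049460e-04, -2.75041332e-01,  9.61432213e-01,
        -6.97699578e-02],
       [ 0.00000000e+00,  0.00000000e+00,  0.00000000e+00,
         1.00000000e+00]])} [ 0.26826753 -0.59147484  0.30280529] [ 9.77414678e-01  2.11326958e-01 -2.74217387e-04 -1.17877907e-03] 0.1
```

View pics/top0.png

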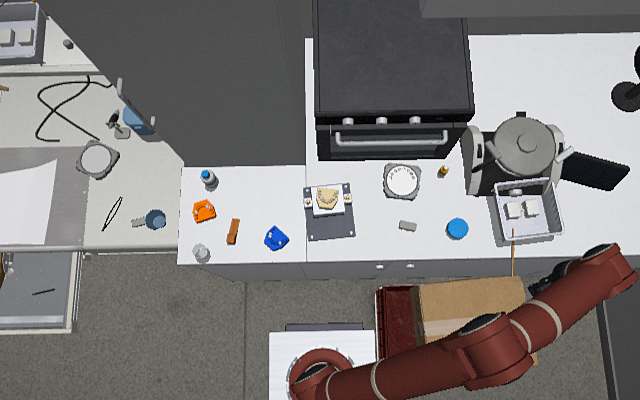

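View pics/side0.png

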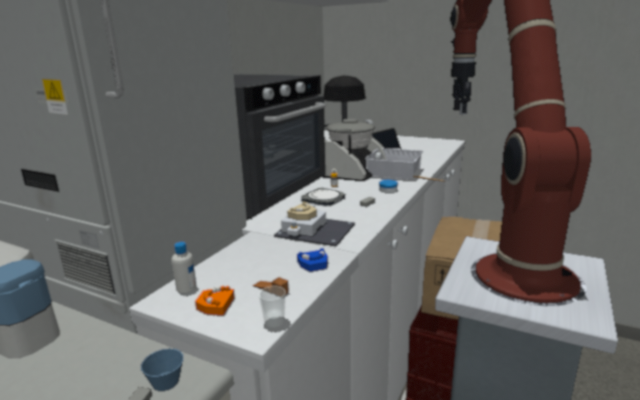

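Top view: the flask is at (328,210), with its apron and notch facing the robot. The cream cast is on top at (327,198). The lookalikes are orange at (204,210) and blue at (276,238), and both are ruled out by colour. The wooden wedge is at (232,231); the other wooden thing is a stick at (514,250). I'll take close wrist views next.

```bash
cat > h.py <<'E'
from station import arm, snapshot, camera_info, ticket
import numpy as np, cv2
from scipy.spatial.transform import Rotation as Ro
def cam(name):
    c=camera_info(name); K=(c["fx"],c["fy"],c["cx"],c["cy"])
    if name=="wrist":
        T=np.eye(4); T[:3,:3]=Ro.from_quat(arm.read_eef_rot()).as_matrix(); T[:3,3]=arm.read_tool_pos()
        T=T@np.array(c["T_tool_cam"]); return K,T[:3,:3],T[:3,3]
    R=np.array(c["R"]); return K,R.T,-R.T@np.array(c["t"])
def ray(C,px,z):
    (fx,fy,cx,cy),R,o=C; px=np.atleast_2d(px).astype(float)
    d=np.c_[(px[:,0]-cx)/fx,(px[:,1]-cy)/fy,np.ones(len(px))]@R.T
    return o+d*((z-o[2])/d[:,2])[:,None]
def proj(C,X):
    (fx,fy,cx,cy),R,o=C; p=(np.atleast_2d(X)-o)@R
    return np.c_[fx*p[:,0]/p[:,2]+cx,fy*p[:,1]/p[:,2]+cy]
def down(yaw): # tool x at angle yaw from world x, pointing down
    return (Ro.from_euler('z',yaw)*Ro.from_quat([1,0,0,0])).as_quat()
def shot(tag):
    C=cam("wrist"); im=snapshot("wrist"); cv2.imwrite(f"pics/{tag}.png",im)
    np.savez(f"pics/{tag}.npz",K=C[0],R=C[1],o=C[2]); return C,im
def load(tag):
    d=np.load(f"pics/{tag}.npz"); return (tuple(d["K"]),d["R"],d["o"]),cv2.imread(f"pics/{tag}.png")
E
python3 - <<'E'
from h import *
C=cam("top")
for n,p,z in (("cast",(327,198),.05),("wedge",(232,231),.02),("apron front",(330,239),.008),("glass",(201,250),.05),("blue",(276,238),.02),("orange",(204,210),.02),("edge L",(180,215),0),("edge front",(250,264),0),("tin?",(402,181),.02)): print(n,ray(C,p,z)[0].round(3))
w=ray(C,(232,231),.02)[0]; f=ray(C,(328,205),.04)[0]
for t,p,yaw in (("f1",f,0.),("w1",w,0.)):
    q=down(yaw); pos=[p[0]-.02,p[1],.24]
    print(arm.ik(pos,q)); arm.movep(pos,q); shot(t); print(arm.read_time(),arm.read_joint_positions())
E
```

```text
cast [ 0.549 -0.025  0.05 ]
wedge [0.457 0.273 0.02 ]
apron front [ 0.427 -0.032  0.008]
glass [0.395 0.36  0.05 ]
blue [0.432 0.136 0.02 ]
orange [0.526 0.363 0.02 ]
edge L [0.516 0.443 0.   ]
edge front [0.355 0.219 0.   ]
tin? [ 0.607 -0.265  0.02 ]
[ 0.02278094  0.47899824 -0.01679092  1.90530149  0.01126395  0.75738225
 -1.57110187]
2.3583 [ 0.02402     0.47906629 -0.01576419  1.90486982  0.01141913  0.75736381
 -1.57098782]
[-0.58769618  0.48644523 -0.0193546   1.89043042  0.0130668   0.76483706
 -2.18503032]
3.5917 [-0.58532722  0.48636124 -0.01685992  1.8906234   0.01350425  0.76485069
 -2.18472638]
```

View images.

Run:
```python
import cv2,numpy as np
a=cv2.imread("pics/f1.png");b=cv2.imread("pics/w1.png")
cv2.imwrite("pics/v1.png",cv2.resize(a[0:400,120:520],None,fx=1.5,fy=1.5,interpolation=cv2.INTER_CUBIC))
cv2.imwrite("pics/v2.png",b)
```

```text
(no output)
```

View pics/v1.png

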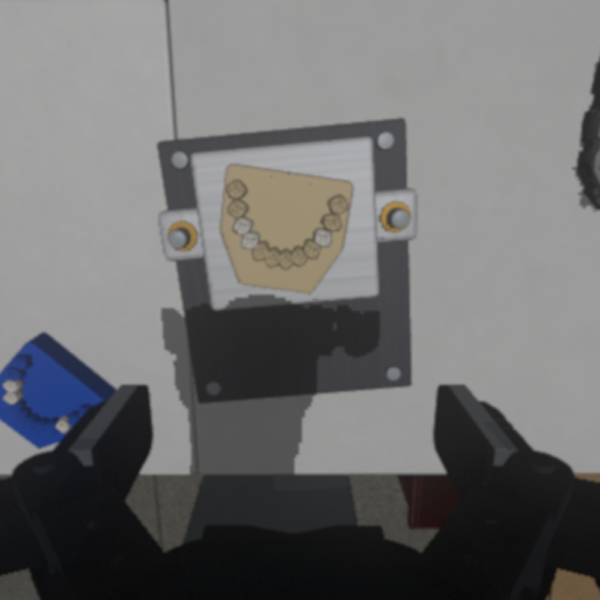

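View pics/v2.png

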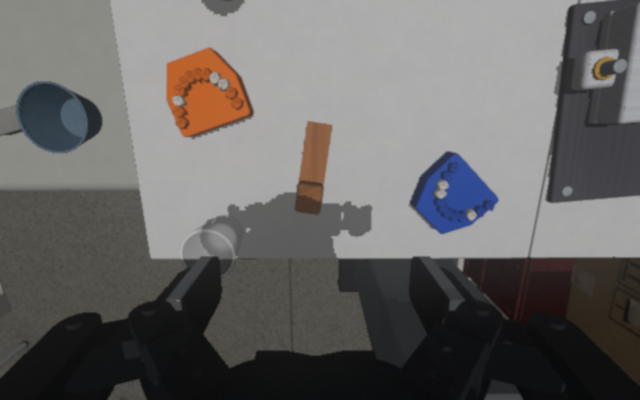

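f1 view: the flask is turned slightly. The pin tops are at crop (178,238) and (399,217), and the cast's heel points away from the robot (heel corners (228,164) and (352,182)). w1 view: the wedge's thin end is at (320,122) and its block at (309,198), pointing away from the robot. The glass is at (208,245), near the wedge. The cream cast on the flask is confirmed as the target, not the orange or blue ones.

```bash
cat > m.py <<'E'
from h import *
def fit(L,W): # rigid 2D fit: W = Rz(yaw) L + t
    L=np.array(L,float);W=np.array(W)[:,:2];l=L-L.mean(0);w=W-W.mean(0)
    yaw=np.arctan2((l[:,0]*w[:,1]-l[:,1]*w[:,0]).sum(),(l*w).sum())
    R=np.array([[np.cos(yaw),-np.sin(yaw)],[np.sin(yaw),np.cos(yaw)]])
    t=W.mean(0)-R@L.mean(0); return t,yaw,(W-L@R.T-t)
def sub(im,p,w=4):
    g=cv2.cvtColor(im,cv2.COLOR_BGR2GRAY); q=np.array(p,np.float32).reshape(-1,1,2)
    return cv2.cornerSubPix(g,q,(w,w),(-1,-1),(3,40,.01)).reshape(-1,2)
def flask(im,C,plate,block,pins):
    pl=[(.055,.075),(.055,-.075),(-.12,.075),(-.12,-.075)]; bl=[(.045,.05),(.045,-.05),(-.045,.05),(-.045,-.05)]
    a=sub(im,plate);b=sub(im,block); A=ray(C,a,.008);B=ray(C,b,.04);P=ray(C,pins,.046)
    for n,l,w in (("plate",pl,A),("block",bl,B),("pins",[(0,.062),(0,-.062)],P),("all",pl+bl,np.r_[A,B])):
        t,y,r=fit(l,w);print(n,t.round(4),round(y,4),(r*1e3).round(1).tolist())
E
python3 - <<'E'
from m import *
C,im=load("f1"); v=lambda *p:[(x/1.5+120,y/1.5) for x,y in p]
flask(im,C,v((158,142),(404,119),(199,402),(411,384)),v((192,152),(373,137),(211,309),(379,296)),v((178,238),(399,217)))
h=cv2.cvtColor(im,cv2.COLOR_BGR2HSV)
def biggest(m):
    cs,_=cv2.findContours(m,cv2.RETR_EXTERNAL,cv2.CHAIN_APPROX_NONE);return max(cs,key=cv2.contourArea)
m=cv2.inRange(h,(12,50,100),(30,255,255));m[:,:235]=0;m[:,370:]=0
c=biggest(m);ap=cv2.approxPolyDP(c,4,True)[:,0];print("cast",ap.tolist());print(ray(C,ap,.06).round(4)[:,:2].tolist())
C,im=load("w1");h=cv2.cvtColor(im,cv2.COLOR_BGR2HSV)
m=cv2.inRange(h,(3,90,40),(14,255,255));m[:,:270]=0;m[:,350:]=0
c=biggest(m);r=cv2.minAreaRect(c);print("wedge",r,cv2.approxPolyDP(c,3,True)[:,0].tolist())
print(h[120:218:5,300:326:5,2])
cv2.imwrite("pics/v3.png",cv2.resize(im[110:225,270:360],None,fx=5,fy=5,interpolation=cv2.INTER_CUBIC))
E
```

```text
plate [ 0.5488 -0.026 ] 0.0886 [[-1.1, -1.4], [-0.9, 1.1], [1.2, -0.7], [0.9, 1.0]]
block [ 0.5478 -0.0267] 0.0849 [[-2.0, -0.3], [-2.6, -0.2], [2.1, -1.4], [2.5, 1.9]]
pins [ 0.5492 -0.0265] 0.0911 [[0.1, -1.0], [-0.1, 1.0]]
all [ 0.5483 -0.0264] 0.0872 [[-0.8, -0.9], [-0.3, 1.6], [1.6, -0.5], [1.5, 1.2], [-2.4, -0.7], [-3.2, -0.6], [1.7, -1.7], [1.9, 1.7]]
cast [[274, 110], [268, 156], [279, 186], [326, 194], [347, 165], [354, 124]]
[[0.582, 0.0017], [0.5475, 0.0077], [0.5235, -0.0001], [0.5167, -0.0379], [0.5403, -0.0543], [0.5716, -0.0589]]
wedge ((313.030029296875, 167.29000854492188), (24.183048248291016, 89.3782958984375), 8.130102157592773) [[308, 122], [296, 209], [317, 212], [331, 126]]
[[171 170 165 170 171 170]
 [171 168 142 127 134 137]
 [171 149 141 128 135 137]
 [170 155 140 128 136 138]
 [171 143 141 129 135 138]
 [170 141 142 129 137 138]
 [169 142 143 129 137 139]
 [169 142 135 129 138 140]
 [167 142 137 130 139 140]
 [155 141 137 130 140 143]
 [153 140 135 131 140 149]
 [145 141 135 131 141 157]
 [110 113 128 130 141 165]
 [110 106  91  83  78 168]
 [111 112 120 124 119 165]
 [ 91  96 121 124 121 167]
 [ 71  72  73  86 105 167]
 [ 74  73  70  72  72  96]
 [ 67  70  73  74  82  95]
 [ 95  94  93  89  95  95]]
```

View pics/v3.png

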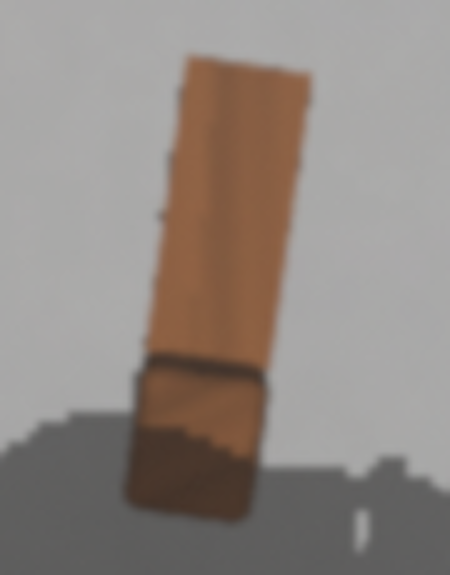

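The wedge block top's corners and tip corners show clearly in the crop. I'll solve the poses and start with the cast.

Run:
```python
from m import *
C,_=load("w1"); v=lambda *p:[(x/5+270,y/5+110) for x,y in p]
blk=ray(C,v((146,365),(267,375),(126,508),(247,521)),.03); tip=ray(C,v((188,55),(312,73)),.002)
bl=[(.014,.012),(.014,-.012),(-.014,.012),(-.014,-.012)];tl=[(.068,.012),(.068,-.012)]
for n,l,w in (("blk",bl,blk),("all",bl+tl,np.r_[blk,tip])):
    t,y,r=fit(l,w);print("wedge",n,t.round(4),round(y,4),(r*1e3).round(1).tolist())
C,_=load("f1"); W=ray(C,[[274,110],[268,156],[279,186],[326,194],[347,165],[354,124]],.06)
t,y,r=fit([(.031,.031),(-.003,.033),(-.031,.018),(-.031,-.018),(-.003,-.033),(.031,-.031)],W);print("cast",t.round(4),y,(r*1e3).round(1).tolist())
g=t+.012*np.array([np.cos(y),np.sin(y)]); q=down(y)
arm.move_gripper(1.0,40)
arm.movep([*g,.20],q); arm.line_to([*g,.110],velocity=.12)
print(arm.read_ft_force(),arm.read_tool_pos())
C2,im=shot("c1"); arm.move_gripper(0.0,40)
print(arm.read_opening(),arm.read_finger_force(),arm.read_ft_force(),arm.read_time(),g)
```

```text
wedge blk [0.4339 0.276 ] -0.1258 [[-0.8, -1.2], [0.2, 0.9], [0.1, -0.6], [0.5, 0.9]]
wedge all [0.4335 0.276 ] -0.1482 [[-0.7, -0.8], [0.9, 1.2], [0.2, -0.8], [1.1, 0.7], [-0.8, -0.3], [-0.7, 0.1]]
cast [ 0.5479 -0.0238] -0.1559535948536565 [[-1.3, -0.3], [-2.6, -1.6], [3.4, 1.1], [2.2, -1.2], [0.4, 1.6], [-2.1, 0.3]]
[ 0.382168   -0.38140839  0.30053862] [ 0.56032015 -0.02542969  0.11060481]
0.7587979108098469 44.780557178892195 [-0.35104194  0.88834205  5.91847568] 6.3167 [ 0.55978147 -0.025629  ]
```

View pics/c1.png

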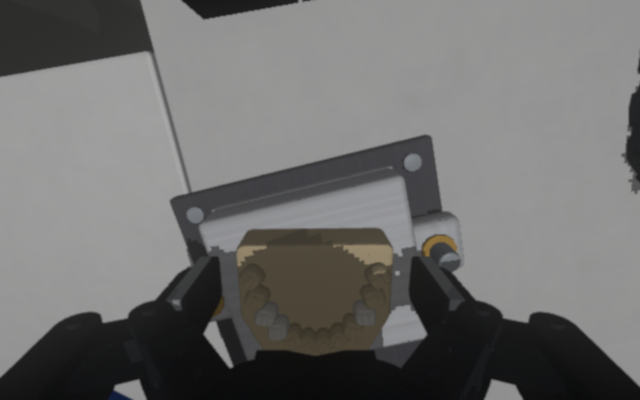

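The cast sits centred between the pads (x 237–392) and is gripped at about 65 mm. I'll lift it and place it in the bare area around (0.57, 0.15).

Run:
```python
from h import *
p=np.array(arm.read_tool_pos()); q=arm.read_eef_rot()
arm.line_to([p[0],p[1],p[2]+.07],velocity=.1)
print(arm.read_opening(),arm.read_ft_force())
arm.line_to([.58,.15,p[2]+.05],velocity=.2)
arm.line_to([.58,.15,p[2]-.035],velocity=.12)
for i in range(10):
    z=p[2]-.036-i*.001
    arm.line_to([.58,.15,z],velocity=.03)
    f=arm.read_ft_force()[2]
    if f>3: break
print(i,z,f,arm.read_opening())
arm.move_gripper(1.0,40)
arm.line_to([.58,.15,.22],velocity=.2); shot("c2"); print(arm.read_time())
arm.movep([.53,-.03,.24],down(.088)); C,im=shot("f2"); print(arm.read_time())
a=cv2.imread("pics/c2.png"); cv2.imwrite("pics/v5.png",np.hstack([a[:,120:520],im[:,120:520]]))
```

```text
0.758157867340428 [ 0.25547779  0.81391441 -1.67629551]
5 0.07019658078095489 5.336768638960296 0.7588805653634002
11.875
12.7
```

View pics/v5.png

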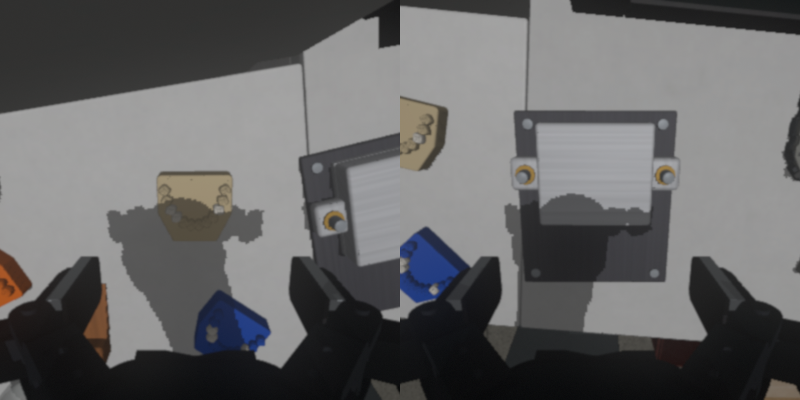

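The cast stands upright and free on the bare counter at crop (195,205), and the flask top is clear. In the right half, the pin tops are at (523,177) and (666,176). Next I'll refit the flask and grasp the wedge.

Run:
```python
from m import *
C,im=load("f2"); v=lambda *p:[(x-280,y) for x,y in p]
flask(im,C,v((514,111),(677,111),(526,281),(668,280)),v((538,123),(655,123),(541,224),(653,224)),v((523,177),(666,176)))
w=np.array([.4335,.276]); yaw=-.14; q=down(yaw)
arm.movep([*w,.17],q); shot("w2"); 
print([arm.ik([*w,z],q) is not None for z in (.08,.078)])
arm.move_gripper(.7,110)
arm.line_to([*w,.079],velocity=.1); print(arm.read_ft_force(),arm.read_tool_pos())
arm.move_gripper(0.0,110)
print(arm.read_opening(),arm.read_finger_force(),arm.read_ft_force(),arm.read_tool_pos(),arm.read_time())
shot("w3")
a=cv2.imread("pics/w2.png");b=cv2.imread("pics/w3.png"); cv2.imwrite("pics/v6.png",np.hstack([a[:,120:520],b[:,120:520]]))
```

```text
plate [ 0.549  -0.0262] 0.086 [[-1.0, -1.3], [-0.9, 1.1], [1.1, -0.9], [0.8, 1.1]]
block [ 0.5484 -0.0263] 0.0881 [[-2.0, -0.3], [-2.1, -0.2], [2.1, -1.2], [2.0, 1.6]]
pins [ 0.5496 -0.0259] 0.0958 [[0.2, -1.9], [-0.2, 1.9]]
all [ 0.5487 -0.0262] 0.0864 [[-0.6, -1.2], [-0.6, 1.2], [1.5, -0.7], [1.1, 1.2], [-2.5, -0.3], [-2.3, -0.2], [1.7, -1.3], [1.8, 1.4]]
[True, True]
[-0.0777511  -0.29470161  0.02391881] [0.43382957 0.27622217 0.07948228]
0.2582896071330428 107.94950366020203 [ 0.02924083 -1.09793939  5.56600838] [0.43368738 0.27614283 0.07988968] 15.8583
```

View pics/v6.png

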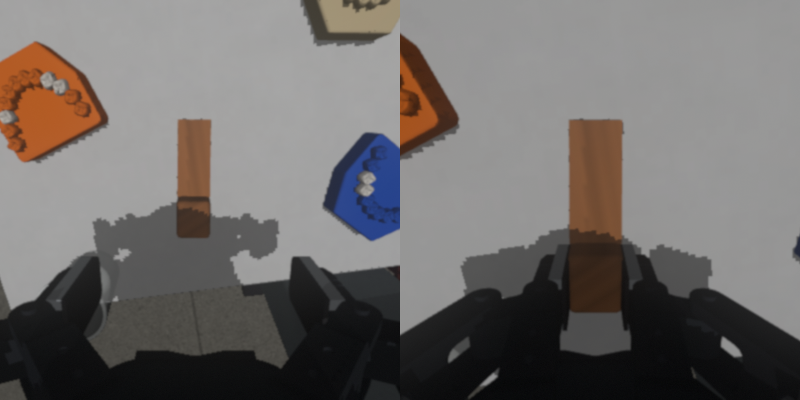

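The wedge is held squarely, with its tip at right-half (595,120). I'll move it to the notch, lower it to contact with the plate, and check the alignment.

Run:
```python
from m import *
C,_=load("w3"); t=ray(C,[[289,120.5],[342,120.5]],.002); p=np.array(arm.read_tool_pos()); R=Ro.from_quat(arm.read_eef_rot()).as_matrix()
print("tip in tool",((t-p)@R).round(4))
print("tilt",R[:,2])
yaw=.0870; u=np.array([np.cos(yaw),np.sin(yaw)]); mouth=np.array([.549,-.0262])-.045*u; q=down(yaw)
g=mouth-.072*u
z0=p[2]; print(g,arm.ik([*g,z0+.008],q))
arm.line_to([p[0],p[1],z0+.07],velocity=.15); print(arm.read_ft_force())
arm.movep([*g,z0+.06],q); print("free",arm.read_ft_force())
arm.line_to([*g,z0+.012],velocity=.1); f0=np.array(arm.read_ft_force()); print(f0)
for i in range(12):
    z=z0+.0115-i*.0005; arm.line_to([*g,z],velocity=.02); f=np.array(arm.read_ft_force())-f0
    if f[2]>2.5: break
print("contact",i,z-z0,f,arm.read_tool_pos(),arm.read_time(),arm.read_opening())
shot("i0")
```

```text
tip in tool [[ 0.0671 -0.0115  0.0779]
 [ 0.0671  0.0123  0.0779]]
tilt [ 8.91551526e-04  6.42188329e-04 -9.99999396e-01]
[ 0.43244251 -0.03636616] [ 0.09842935  0.68192052 -0.09509144  2.22266023  0.24781295  0.24646767
 -1.69989495]
[ 0.16935345 -0.29960584 -0.97175189]
free [-0.38832727  0.11591401 -0.11863019]
[ 0.25015066  0.01106144 -1.80766292]
contact 8 0.007499999999999993 [-1.44235706  0.13153392  6.81809888] [ 0.43246206 -0.03636484  0.08784636] 20.6083 0.25864791862170977
```

```bash
cat > push.py <<'E'
from m import *
yaw=.0870; u=np.array([np.cos(yaw),np.sin(yaw)]); mouth=np.array([.549,-.0262])-.045*u; n=np.array([-u[1],u[0]])
def ins():  # tip insertion past nominal mouth
    return (np.array(arm.read_tool_pos())[:2]-mouth)@u+.068
def go(s,z,v=.02):
    arm.line_to([*(mouth+(s-.068)*u),z],velocity=v)
    f=np.array(arm.read_ft_force()); return ins()*1e3,-f[:2]@u,f[:2]@n,f[2],arm.read_tool_pos()[2]
E
python3 - <<'E'
from push import *
z=arm.read_tool_pos()[2]; print(arm.read_ft_force())
for s in np.r_[0:.012:.004,.012:.0205:.001]:
    r=go(s,.0877); print(round(s*1e3,1),np.round(r,2))
    if abs(r[1])>8: break
shot("i1"); print(arm.read_time(),arm.read_wrist_torque())
a=cv2.imread("pics/i0.png");b=cv2.imread("pics/i1.png"); cv2.imwrite("pics/v7.png",np.hstack([a[:,120:520],b[:,120:520]]))
E
```

```text
[-1.32292635  0.01050391  5.27553172]
0.0 [-2.39  4.45  0.73  6.22  0.09]
4.0 [-1.84 10.04 -0.05 13.45  0.09]
21.4083 [-0.07329823  1.46931756  0.01910005]
```

View pics/v7.png

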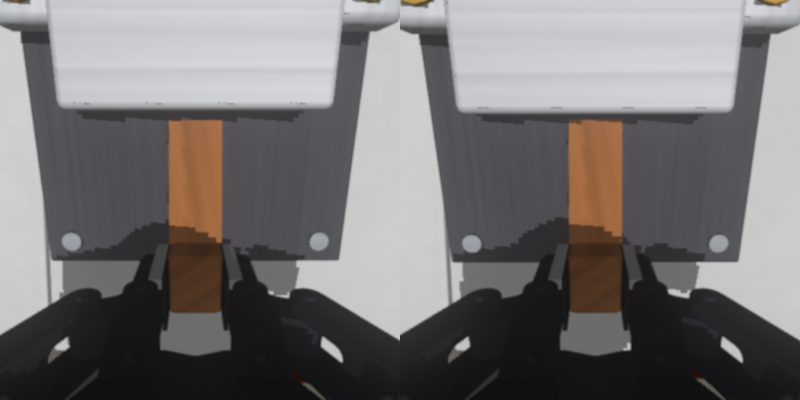

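Both halves show the wedge centred on the notch. The tip (row 120) is still just short of the upper half's front edge (row about 110). The motion lags, so I'll read the settled state.

Run:
```python
from push import *
print(arm.read_tool_pos(),arm.read_ft_force(),ins()); arm.pause(.3); print(arm.read_tool_pos(),arm.read_ft_force(),ins())
for s,z in ((-.002,.0885),(0,.0885),(.002,.0885)):
    r=go(s,z); print(s,z,np.round(r,4)); arm.pause(.2); print(ins(),arm.read_ft_force(),Ro.from_quat(arm.read_eef_rot()).as_matrix()[:,2])
```

```text
[ 0.43457872 -0.03619727  0.08795614] [-9.32245811 -0.22524283 13.07965566] -0.0018571933589600353
[ 0.43459052 -0.03622133  0.08794885] [-9.72731994  0.04331878 13.07072435] -0.0018475312423872764
-0.002 0.0885 [-1.3741 -0.2096 -1.1871 -0.9132  0.0884]
-0.0016468848331079727 [ 0.19325379 -0.19960997 -0.34986835] [ 4.10029681e-04  5.07663445e-05 -9.99999915e-01]
0 0.0885 [ 0.3204  0.663   0.317  -1.1293  0.0885]
-3.9027430451574197e-05 [-0.31429327  0.35850798 -1.56661662] [-1.02800789e-04 -1.34998729e-05 -9.99999995e-01]
0.002 0.0885 [ 2.2475 -0.6557  0.0253 -0.9752  0.0885]
0.0019323441487443388 [ 0.1517863  -0.58101487  0.11925483] [-1.42406817e-04 -2.76517328e-05 -9.99999989e-01]
```

Friction on the plate combined with a compliant arm caused the lag. I'll keep the wedge only just at plate level and push in small steps, going by the actual position.

Run:
```python
from push import *
for s in np.r_[.006,.010,.012:.0265:.001]:
    r=go(s,.0882); print(round(s*1e3,1),np.round(r,4))
    if s==.012: shot("i2")
    if r[1]>12 or r[0]>21: break
shot("i3");print(arm.read_time(),arm.read_opening())
```

```text
6.0 [ 6.2255 -0.6172  0.2538 -0.6377  0.0882]
10.0 [10.1632 -0.3278  0.1685 -0.22    0.0882]
12.0 [12.1411 -0.1374 -0.2574 -1.1329  0.0882]
13.0 [13.073   0.074   0.4189 -1.0174  0.0882]
14.0 [14.0949 -0.3512 -0.3409 -1.1248  0.0882]
15.0 [15.0993  1.1073 -0.1895 -1.1111  0.0882]
16.0 [16.0374 -0.7572 -0.35   -1.5444  0.0882]
17.0 [16.7417  0.766   0.2361 -1.6714  0.0881]
18.0 [17.2652  1.6417  0.2443 -0.7528  0.0881]
19.0 [17.5149  4.6605  0.1384 -0.2028  0.0881]
20.0 [17.7979  6.7516 -0.4649  2.9734  0.0881]
21.0 [17.9295  7.5437 -1.4485  4.8516  0.0881]
22.0 [18.0702  8.9988  0.2823  6.815   0.0881]
23.0 [18.2169 10.22    0.6979  8.6034  0.0881]
24.0 [18.3576 12.366   0.0435  9.9937  0.0881]
27.3083 0.2617455083436843
```

Run:
```python
from push import *
z=.0888; c=.024
for k in range(40):
    r=go(c,z); 
    if k%2==0 or r[0]>27: print(round(c*1e3,1),round(z,4),np.round(r,4))
    if r[0]>28 or r[1]>28: break
    if r[3]>5 and z<.0900: z+=.0002
    if r[3]<-3: z-=.0002
    c+=.001
shot("i4");print(arm.read_time(),arm.read_opening())
```

```text
24.0 0.0888 [18.44   11.2489  0.3817  5.6422  0.0884]
26.0 0.0892 [ 1.87531e+01  1.28975e+01 -9.60000e-03  6.92360e+00  8.86000e-02]
28.0 0.0896 [19.1067 14.7938  0.6887  9.3325  0.0888]
30.0 0.09 [19.3943 18.3448  0.9213  8.9238  0.0889]
32.0 0.09 [19.7047 19.9804  0.0949 13.41    0.089 ]
34.0 0.09 [19.9822 24.2881  0.3793 16.8819  0.089 ]
36.0 0.09 [20.2673 26.6388  1.2877 20.4624  0.0891]
38.0 0.09 [2.05541e+01 2.96361e+01 1.81000e-02 2.39006e+01 8.91000e-02]
31.1083 0.2605295357865596
```

Run:
```python
from push import *
R=Ro.from_quat(arm.read_eef_rot()).as_matrix(); print(R.round(4), arm.read_wrist_torque(),arm.read_joint_positions().round(4) if hasattr(arm.read_joint_positions(),'round') else arm.read_joint_positions())
a=cv2.imread("pics/i2.png");b=cv2.imread("pics/i4.png"); cv2.imwrite("pics/v8.png",np.hstack([a[:,120:520],b[:,120:520]]))
```

```text
[[ 9.955e-01  8.560e-02 -4.060e-02]
 [ 8.560e-02 -9.963e-01 -3.700e-03]
 [-4.080e-02  2.000e-04 -9.992e-01]] [-0.25875592  5.14531878  0.10798582] [ 0.076   0.6994 -0.0761  2.1324  0.1537  0.3557 -1.6137]
```

View pics/v8.png

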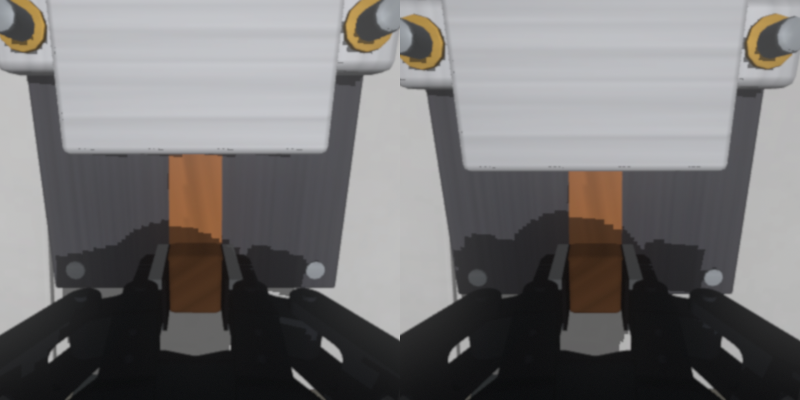

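The upper half isn't lifted yet. Under load the wrist pitched about 2.3° tip-down, so the tip is digging into the plate and true insertion is only about 17 mm. I'll add an outer loop that keeps the tool level and at plate height while pushing.

```bash
cat >> push.py <<'E'
import json
def state():
    p=np.array(arm.read_tool_pos()); R=Ro.from_quat(arm.read_eef_rot()).as_matrix(); f=np.array(arm.read_ft_force())
    tip=p+R@np.array([.068,0,.080]); return dict(d=(tip[:2]-mouth)@u,phi=np.arcsin(R[2,0]),z=p[2],push=-f[:2]@u,fz=f[2],tz=tip[2])
def cmd(c,z,phi,v=.02):
    R=Ro.from_rotvec(-phi*np.r_[n,0])*Ro.from_quat(down(yaw))
    arm.line_to([*(mouth+(c-.068)*u),z],velocity=v,ori=R.as_quat())
def servo(c,z,phi,target,maxstep,zt=.0881,dc=.001,every=3):
    for k in range(maxstep):
        cmd(c,z,phi); s=state()
        if k%every==0 or s["d"]>=target: print(k,np.round([c*1e3,z*1e3,phi*1e3],2),{a:round(float(b)*(1 if a in("push","fz") else 1e3),2) for a,b in s.items()})
        if s["d"]>=target or s["push"]>35: break
        if abs(s["phi"])>.002: phi-=.4*s["phi"]
        e=zt-s["z"]
        if abs(e)>.0001: z+=np.clip(.4*e,-.0003,.0003)
        c+=dc
    json.dump([c,z,phi],open("st.json","w")); print("end",c,z,phi,arm.read_time(),arm.read_opening())
E
python3 - <<'E'
from push import *
cmd(.020,.0885,.01); print(state())
servo(.021,.0884,.015,.022,22)
E
```

```text
{'d': np.float64(0.017723376684332156), 'phi': np.float64(0.0034899732900875594), 'z': np.float64(0.08790144799843451), 'push': np.float64(5.8835578442081635), 'fz': np.float64(-1.362922273737918), 'tz': np.float64(0.008139253071680702)}
0 [21.  88.4 15. ] {'d': 17.79, 'phi': 5.8, 'z': 87.89, 'push': 7.24, 'fz': 1.88, 'tz': 8.28}
3 [24.   88.66 11.87] {'d': 17.83, 'phi': -2.43, 'z': 87.94, 'push': 11.95, 'fz': 3.27, 'tz': 7.77}
6 [27.   88.86 15.95] {'d': 17.96, 'phi': -4.66, 'z': 87.93, 'push': 15.32, 'fz': 6.67, 'tz': 7.61}
9 [30.   89.08 21.95] {'d': 18.06, 'phi': -5.41, 'z': 87.9, 'push': 18.47, 'fz': 10.84, 'tz': 7.54}
12 [33.   89.34 28.55] {'d': 18.17, 'phi': -5.62, 'z': 87.88, 'push': 22.71, 'fz': 15.75, 'tz': 7.5}
14 [35.   89.52 33.11] {'d': 24.96, 'phi': 7.45, 'z': 87.86, 'push': 15.88, 'fz': 6.07, 'tz': 8.37}
end 0.03500000000000001 0.08952073409738982 0.03310763064148782 35.9083 0.2565127008315447
```

The wedge broke free and slid in to d≈25 mm, a lift of about 2 mm. I'll continue gently to d≈31 mm.

Run:
```python
from push import *
shot("i5")
c,z,phi=json.load(open("st.json"))
servo(c,z,phi-.004,.0300,18,dc=.0005,every=2)
arm.pause(.2);print(state()); shot("i6")
```

```text
0 [35.   89.52 29.11] {'d': 24.95, 'phi': 3.73, 'z': 87.88, 'push': 15.31, 'fz': 5.54, 'tz': 8.13}
2 [36.   89.69 25.96] {'d': 28.45, 'phi': 5.89, 'z': 87.89, 'push': 12.35, 'fz': -0.31, 'tz': 8.29}
3 [36.5  89.78 23.6 ] {'d': 30.31, 'phi': 6.57, 'z': 87.93, 'push': 8.58, 'fz': -3.8, 'tz': 8.38}
end 0.03650000000000001 0.08977902157443682 0.02360101886014836 36.9583 0.25505841395599144
{'d': np.float64(0.030292833909409685), 'phi': np.float64(0.006443788182295445), 'z': np.float64(0.08791237222442164), 'push': np.float64(9.802344837562268), 'fz': np.float64(-4.356900956308175), 'tz': np.float64(0.008352209880193306)}
```

Run:
```python
from push import *
def width(tag,z,off):
    C,im=load(tag); g=cv2.GaussianBlur(cv2.cvtColor(im,cv2.COLOR_BGR2GRAY),(3,3),0).astype(float)
    col=g[:,315]; 
    # front edge row: last row where most of x 200..280 bright
    rows=[r for r in range(60,260) if np.median(g[r,205:270])>140]; rf=max(rows)
    L=[];R_=[]
    for r in range(rf-off-30,rf-off):
        row=g[r]
        xl=next(x for x in range(240,120,-1) if row[x]<130); xr=next(x for x in range(390,520) if row[x]<130)
        L.append((xl+(130-row[xl])/(row[xl+1]-row[xl]),r)); R_.append((xr-(130-row[xr])/(row[xr-1]-row[xr]),r))
    yl=(ray(C,L,z)[:,:2]-mouth)@n; yr=(ray(C,R_,z)[:,:2]-mouth)@n
    return yl.mean()-yr.mean(),yl.mean()+yr.mean(),rf
for t in ("i0","i1","i2","i3","i4","i5","i6"):
    w=[width(t,z,12)[0] for z in (.04,.044)]; print(t,np.round(np.array(w)*1e3,2),width(t,.04,12)[2])
i=lambda t:cv2.imread(f"pics/{t}.png")[:,120:520]
cv2.imwrite("pics/v9.png",np.hstack([i("i4"),i("i6")]))
```

```text
i0 [97.36 94.05] 107
i1 [97.34 94.01] 111
i2 [97.14 93.84] 151
i3 [97.02 93.7 ] 166
i4 [97.1  93.75] 168
i5 [98.16 94.84] 185
i6 [99.13 95.77] 199
```

View pics/v9.png

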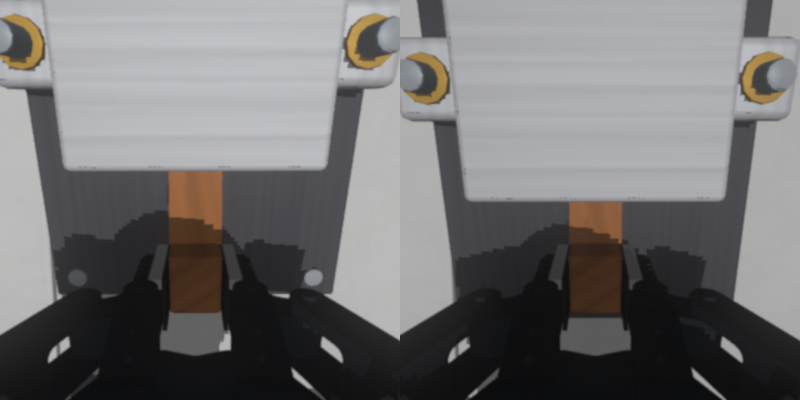

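The left half shows the closed state and the right half the wedge in, with the upper half raised. The image width change gives a lift of about 2.5–2.8 mm, and the geometry from the seated onset (d≈18) gives about 3.0 mm. I'll go about 2.7 mm further.

Run:
```python
from push import *
c,z,phi=json.load(open("st.json"))
servo(c,z,phi-.003,.0327,14,dc=.0004,every=1)
arm.pause(.3);print(state()); shot("i7")
C,im=load("i7"); s=cv2.imread("pics/i7.png")
def width(tag,z,off=12):
    C,im=load(tag); g=cv2.GaussianBlur(cv2.cvtColor(im,cv2.COLOR_BGR2GRAY),(3,3),0).astype(float)
    rf=max(r for r in range(60,260) if np.median(g[r,205:270])>140);L=[];Q=[]
    for r in range(rf-off-30,rf-off):
        row=g[r];xl=next(x for x in range(240,120,-1) if row[x]<130); xr=next(x for x in range(390,520) if row[x]<130)
        L.append((xl+(130-row[xl])/(row[xl+1]-row[xl]),r)); Q.append((xr-(130-row[xr])/(row[xr-1]-row[xr]),r))
    return ((ray(C,L,z)-ray(C,Q,z))[:,:2]@n).mean()
print([round(width(t,.04)*1e3,2) for t in ("i3","i4","i6","i7")])
```

```text
0 [36.5  89.78 20.6 ] {'d': 30.25, 'phi': 3.93, 'z': 87.93, 'push': 9.68, 'fz': -4.12, 'tz': 8.19}
1 [36.9  89.85 19.03] {'d': 30.28, 'phi': 1.88, 'z': 88.01, 'push': 10.0, 'fz': -4.45, 'tz': 8.14}
2 [37.3  89.85 19.03] {'d': 30.26, 'phi': 1.08, 'z': 88.0, 'push': 11.0, 'fz': -3.14, 'tz': 8.08}
3 [37.7  89.85 19.03] {'d': 30.26, 'phi': 0.34, 'z': 88.02, 'push': 11.26, 'fz': -2.52, 'tz': 8.04}
4 [38.1  89.85 19.03] {'d': 30.27, 'phi': -0.37, 'z': 88.04, 'push': 12.3, 'fz': -0.87, 'tz': 8.01}
5 [38.5  89.85 19.03] {'d': 30.23, 'phi': -1.25, 'z': 88.03, 'push': 11.81, 'fz': -0.65, 'tz': 7.94}
6 [38.9  89.85 19.03] {'d': 30.25, 'phi': -1.92, 'z': 88.05, 'push': 13.43, 'fz': -0.3, 'tz': 7.92}
7 [39.3  89.85 19.03] {'d': 30.29, 'phi': -2.63, 'z': 88.06, 'push': 14.0, 'fz': 1.0, 'tz': 7.88}
8 [39.7  89.85 20.08] {'d': 32.1, 'phi': 1.13, 'z': 88.02, 'push': 9.92, 'fz': -3.35, 'tz': 8.1}
9 [40.1  89.85 20.08] {'d': 33.86, 'phi': 3.59, 'z': 87.97, 'push': 9.96, 'fz': -4.51, 'tz': 8.21}
end 0.04009999999999999 0.0898482834770018 0.020080589108923092 39.7083 0.25474111503943964
{'d': np.float64(0.03385849859917392), 'phi': np.float64(0.0035041660167870283), 'z': np.float64(0.08793375241145206), 'push': np.float64(9.694263855954146), 'fz': np.float64(-3.9373927161932727), 'tz': np.float64(0.008172529111780083)}
[np.float64(97.02), np.float64(97.1), np.float64(99.13), np.float64(99.76)]
```

Both estimates now agree on about 3.3–3.8 mm: the image gives 3.2–3.5, and the geometry less a small grip slip gives about 3.5–3.8. The wedge is level, seated and held, so I'll hand in.

Run:
```python
from push import *
print(state(),arm.read_finger_force()); print(ticket.finish_job())
```

```text
{'d': np.float64(0.03381376567117566), 'phi': np.float64(0.0034181067041488444), 'z': np.float64(0.08793848290679625), 'push': np.float64(10.021813481277391), 'fz': np.float64(-4.955384960233865), 'tz': np.float64(0.008171383847174599)} 107.93394684791565
the job is handed in; nothing more can be done
None
```

The job is handed in at about 40 s: the cast stands upright and released on the bare counter, and the still-gripped wedge holds the upper half up by an estimated 3.3–3.8 mm (judged from the images and wedge travel, not measured directly).

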